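# Register a slide carrier in the fence corner of the loading stage

## Robot

A 6-joint arm with a two-finger parallel gripper is mounted at the origin on the work surface. World frame = base frame: x ahead of the robot, y to its left, z up, the work surface at z = 0. Lengths are in mm, angles in rad, forces in N, time in s.
With the tool pointing down it reaches from about 350 to 975 mm from the base axis. Payload 7.1 kg.
Tool frame: the origin (TCP) lies at the very end of the fingers, on their centre line; the grasp point (between the pads) lies 19 mm behind it; z points along the fingers, y is the line along which they close (so a half turn about z gives the same grasp; the last joint's range is limited). The gripper opens to 88 mm and grips with 3 to 60 N. Pads are 20 mm wide; open, the fingers measure 115 mm over their backs; the gripper's body (75 mm by 178 mm) begins 61 mm behind the grasp point.
Start: joints at [-1.253, 0.423, 1.63, -0, 1.089, -0.019], TCP at [206.56, -589.862, 222.675] pointing down, gripper open.
Joint ranges: [-3, 3], [-0.9, 2.11], [0.09, 2.58], [-1.31, 4.45], [0.11, 2.69], [-2.54, 2.54]. Speed limits (rad/s): [2.39, 2.39, 3.01, 3.14, 3.14, 3.14].

## Interface

Orientations are given as [roll, pitch, yaw] about the fixed x, y, z axes, in that order (R = Rz(yaw) Ry(pitch) Rx(roll)).
In Python, from bench import read_state, get_image, hand_in gives the robot as it stands.
- The arm moves only by the tool apply_moves, never from a script. Its argument "motion" is a list of rows, each a list of 6 numbers: the shift along the tool's x, y, z in units of 0.04 m (1.0 is 0.04 m), then the turn, a rotation vector about the tool's x, y, z in units of 0.12 rad (1.0 is 0.12 rad). In form: [[dx, dy, dz, ax, ay, az], ...]. A call has 1 to 8 rows; each row shifts and turns the commanded pose from where the row before left it, along the tool's axes as they then stand; what a row does not reach is not made up. A row lasts 1/8 s, in which the tool goes at most 62.5 mm and 10.7 degrees, less where a joint would pass 70% of its speed; a pose out of reach is approached as far as the arm can. A call with a number of a shift or a turn outside -1 to 1 is refused whole. A call with a gripper value outside its range is refused whole. "gripper" is the opening, from -1 (shut) to 1 (fully open), set as the call begins (left out, the last holds). The fingers move at their own pace and stop on an object; the grip force is fixed at half the most. Time passes only in rows, so rows that do not move let the fingers close. It gives the time, the measured TCP pose, the force, the opening and the grip force at its end, in the units of the state.
- read_state(): the state, without advancing time (a new reading comes with each control period).
- get_image(name): name is "side" or "top" or "wrist"; returns a dict with "color" (400x640x3 uint8, blue, green, red), "range_z" (400x640 float32, mm along the optical axis (not along the pixel's ray), 0 where there is no reading), "mtx" (3x3 intrinsics, pixels), "T" (4x4, takes a point from camera to world coordinates). Camera axes: x right, y down, z forward; pixel columns grow to the right and rows downward; lengths in mm; the calibration is good to about 2 mm. A picture is of the moment at which its call begins.
- hand_in(): hands the job in; it is judged then, once.
The state is a dict: "time": time; "q": joint angles; "joint_velocities": joint speeds; "joint_efforts": joint torques, N m; "eef_pos": TCP position; "eef_rot": TCP orientation; "ft_force": force on the tool from outside, world axes, zero at the start; "wrist_torque": the same for the moment, N m; "finger_gap": finger opening in mm; "grip_force": force on a finger pad.
Only numpy, scipy, OpenCV 4.12 (cv2) and the standard library are available. Lean on these libraries where they do the work, as an engineer would, in place of code of your own. Each camera call takes 0.05 s, during which the arm holds its last target. There are 200 camera calls.

## Task

Pick up the blue slide carrier (its black rib is the handle), keep it level, set it down on the aluminium loading stage without dropping it, and push it fully home into the corner of the two dark fences: long side flush against the long fence, one short end flush against the short fence, lying flat. It may go in either way round end for end. Let go of it, and leave the other things on the bench and the stage where they are.

Things in the scene. Friction and masses are not known exactly. Their poses are not given: they have to be found in the camera images.
- carrier: Loose blue tray, 96 (its x) x 160 (its y) x 12 mm, about 0.3 kg, carrying four fixed glass slides (tops 13.4 mm above its underside); a black rib crosses its middle, 70 mm long in x, 20 mm wide in y, top 48 mm above the underside. Origin: centre of the underside; z up; y along the long sides. Alike when turned half round, but for colours. Starts on the bench.
- rib_top (a point): Centre of the top of the carrier's black rib, 48 mm above the carrier's underside; axes as the carrier's.
- stage: Fixed low white block with aluminium top, 230 (its x) x 270 mm (its y), top 24 mm above the bench; place and yaw vary. Two dark steel fences, 15 mm thick, rise 16 mm above the top: the long one on the whole +x edge (inner face x = 100 mm), the short one on the +y edge (inner face y = 120 mm). -x and -y sides open; two small knobs on the -x face. Origin: centre of the underside.
- corner (a point): Inner corner of the two fences, level with the stage's top (x = 100, y = 120, z = 24 mm in the stage's frame); axes as the stage's. With the carrier home, its origin lies 48 mm (-x) and 80 mm (-y) from here, at the same height, its y axis parallel to the stage's y.
- oil_bottle: small amber immersion-oil bottle with black cap, 32 mm in diameter, 62 mm tall, standing on the stage's top in the robot-side (-x), +y part, by the end of the short fence; loose, to be left alone. Origin: centre of its underside.
- specimen_cup: clear specimen jar with red lid, 52 mm in diameter, 58 mm tall, standing near the carrier; loose, to be left alone. Origin: centre of its underside.
- slide_mailer: white plastic slide mailer, a flat box 34 x 90 x 20 mm, lying near the carrier; loose, to be left alone. Origin: centre of its underside.
- reagent_bottle: amber reagent bottle with blue cap, 68 mm in diameter, 120 mm tall, on the bench at the right (-y); loose, to be left alone. Origin: centre of its underside.
- beaker: glass beaker, 80 mm in diameter, 95 mm tall, on the bench at the left (+y); loose, to be left alone. Origin: centre of its underside.
- petri_dish: closed clear petri dish, 94 mm in diameter, 22 mm tall, on the bench at the left (+y); loose, to be left alone. Origin: centre of its underside.
Not all that is in view belongs to the job. Leave any purple or yellow look-alike of the carrier alone.

How it is judged:
By the outcome, as a careful person would: the job done as asked, in the order asked, and still so for the second after the job is handed in, with the robot touching nothing.
It also fails if it takes over 64 s, if anything falls off the work surface, if the arm or the gripper's body presses on something with over 40 N, if the wrist force passes 120 N, or if a joint passes its speed limit or range.

## Working session

There is one attempt and no reset: what is moved stays moved. The work goes in short steps, Python scripts to look and compute and a tool call to move; the robot and the scene stay as the last step left them, time stands still between calls to the robot, and variables do not carry over. Pictures are saved under pics/ and viewed, at most 10 in all, crops included, and the job is handed in when it is done.

Besides the shell and the picture viewer there is one more tool, called as name(argument=value, ...) on one line, values as JSON. apply_moves: Moves the arm, as the interface text tells. Shifts and turns lie within -1 to 1; 1 stands for 0.04 m of shift or 0.12 rad of turn. Its arguments: {"type":"object","properties":{"motion":{"type":"array","items":{"type":"array","items":{"type":"number","minimum":-1,"maximum":1}}},"gripper":{"type":"number"}},"required":["motion"]}

```bash
mkdir -p pics; ls; cat > h.py <<'E'
import numpy as np, cv2
from bench import read_state, get_image, hand_in
def pts(im):
    "world xyz per pixel from depth"
    z=im["range_z"].astype(float); K=im["mtx"]; h,w=z.shape
    u,v=np.meshgrid(np.arange(w),np.arange(h))
    P=np.stack([(u-K[0,2])/K[0,0]*z,(v-K[1,2])/K[1,1]*z,z],-1)
    T=np.array(im["T"]); return P@T[:3,:3].T+T[:3,3]
def plane(im,uv,h):
    uv=np.atleast_2d(uv).astype(float); K=im["mtx"]; T=np.array(im["T"])
    d=np.c_[(uv[:,0]-K[0,2])/K[0,0],(uv[:,1]-K[1,2])/K[1,1],np.ones(len(uv))]@T[:3,:3].T
    return T[:3,3]+d*((h-T[2,3])/d[:,2])[:,None]
E
python3 - <<'E'
from h import *
for n in ("top","side"):
    im=get_image(n); cv2.imwrite(f"pics/{n}0.png",im["color"]); print(n,np.round(im["T"],2).tolist(),im["mtx"].tolist())
s=read_state(); print(s["eef_pos"],s["eef_rot"],s["time"])
E
```

```text
pics
top [[-0.01, -1.0, 0.09, 410.46], [-1.0, 0.01, -0.01, 5.26], [0.01, -0.09, -1.0, 1797.27], [0.0, 0.0, 0.0, 1.0]] [[493.7178137021788, 0.0, 322.0540309133221], [0.0, 493.7178137021788, 194.74848283847896], [0.0, 0.0, 1.0]]
side [[-0.79, -0.37, 0.5, -68.45], [-0.62, 0.48, -0.62, 763.91], [-0.01, -0.8, -0.6, 832.7], [0.0, 0.0, 0.0, 1.0]] [[445.2588279816441, 0.0, 316.67374541683716], [0.0, 445.2588279816441, 198.816783320045], [0.0, 0.0, 1.0]]
[ 206.4176682  -589.41744999  221.99469971] [-3.14026425e+00 -1.97760488e-05  3.36793628e-01] 0.1
```

View pics/top0.png

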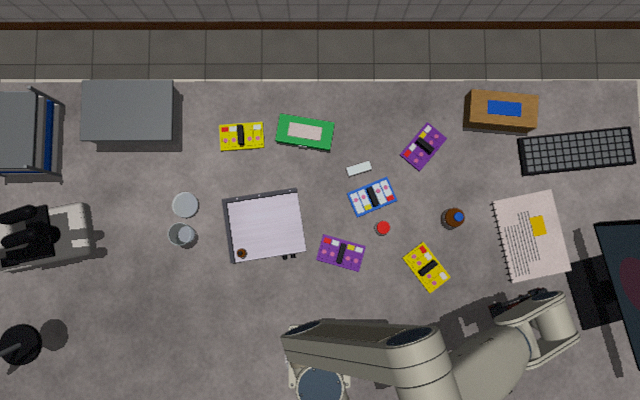

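View pics/side0.png

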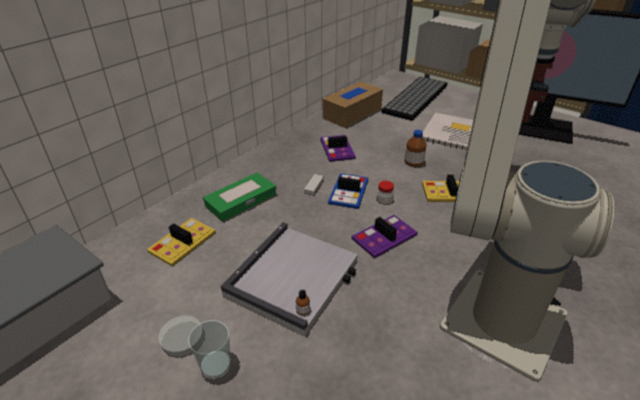

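Candidates in the top view are blue tray (372,197), purple (341,252) and (423,147), yellow (241,136) and (427,267), and the box with a blue label (505,108). The blue tray with a black rib at (372,197) fits the description. The stage is at (265,226) with its dark fences on the upper and left edges, the oil bottle at (242,253) and the knobs at (290,257).

```bash
cat >> h.py <<'E'
def fit(P):
    "min-area rectangle of world xy points: centre, long-side angle deg, sizes"
    (c,s,a)=cv2.minAreaRect(P[:,:2].astype(np.float32))
    if s[0]<s[1]: a+=90; s=s[::-1]
    return np.round(c,1),round((a+90)%180-90,2),np.round(s,1)
E
python3 - <<'E'
from h import *
im=get_image("top"); c=im["color"]; P=pts(im); hsv=cv2.cvtColor(c,cv2.COLOR_BGR2HSV)
u,v=np.meshgrid(np.arange(640),np.arange(400))
box=(abs(u-372)<32)&(abs(v-197)<28)
m=box&cv2.inRange(hsv,(100,110,60),(125,255,255)).astype(bool)
uv=np.c_[u[m],v[m]]; print("carrier",fit(plane(im,uv,12)),m.sum())
m=box&(c.max(2)<45); print("rib",fit(plane(im,np.c_[u[m],v[m]],48)),m.sum(), np.median(P[m][:,2]))
st=(u>215)&(u<312)&(v>180)&(v<270)
m=st&(P[...,2]>17)&(P[...,2]<30); print("plate", fit(P[m]),m.sum())
m=st&cv2.inRange(hsv,(0,0,130),(180,60,255)).astype(bool)
print("plate colour",fit(plane(im,np.c_[u[m],v[m]],24)),m.sum())
m=st&(P[...,2]>34)&(P[...,2]<46); print("fences",fit(P[m]),m.sum())
for n,(a,b) in dict(cup=(383,228),mailer=(359,168),oil=(242,253)).items(): print(n,plane(im,(a,b),dict(cup=58,mailer=20,oil=62)[n]).round())
cv2.imwrite("pics/crop.png",cv2.resize(c[140:280,210:410],(800,560),interpolation=cv2.INTER_CUBIC))
E
```

```text
carrier (array([ 563.1, -192.5]), -67.51, array([159.6,  97.1])) 370
rib (array([ 560.8, -190.1]), 23.54, array([65.8, 20.7])) 71 44.993900382975426
plate (array([450.5, 194.4]), -81.45, array([271.4, 236.1])) 3576
plate colour (array([462.8, 199.2]), 89.67, array([342.9, 315. ])) 5860
fences (array([463.8, 196.5]), -81.18, array([269.7, 229.4])) 577
cup [[ 447. -226.   58.]]
mailer [[ 666. -148.   20.]]
oil [[364. 268.  62.]]
```

View pics/crop.png

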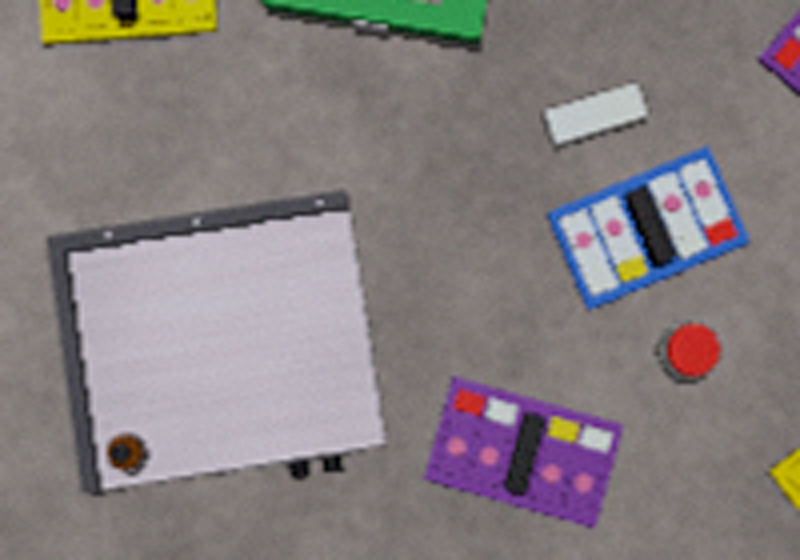

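The crop shows the blue carrier with its black rib at crop (650,225), so the choice holds. The fence corner is at crop (60,245). I'll go above the carrier.

apply_moves(motion=[[0.97,-0.53,0,0,0,0],[0.97,-0.53,0,0,0,0],[0.97,-0.53,0,0,0,0],[0.97,-0.53,0,0,0,0],[0.97,-0.53,0,0,0,0],[0.97,-0.53,0,0,0,0],[0.97,-0.53,0,0,0,0],[0.97,-0.53,0,0,0,0]], gripper=1)

```text
time: 1.15
eef_pos: [444.2, -326.0, 222.5]
eef_rot: [-3.141, 0.0, 0.337]
ft_force: [0.4, -0.5, 0.0]
finger_gap: 87.8
grip_force: 0.0
```

apply_moves(motion=[[0.97,-0.53,0,0,0,0],[0.97,-0.53,0,0,0,0],[0.97,-0.53,0,0,0,0],[0.97,-0.53,0,0,0,0],[0,0,0,0,0,-0.5],[0,0,0,0,0,0],[0,0,0,0,0,0]])

```text
time: 2.02
eef_pos: [561.5, -196.1, 222.5]
eef_rot: [-3.141, 0.0, 0.395]
ft_force: [0.2, 0.6, 0.3]
finger_gap: 87.5
grip_force: 0.0
```

```bash
cat >> h.py <<'E'
from scipy.spatial.transform import Rotation as Ro
def to(p,yaw=None):
    "print the shift to world point p and turn about tool z to yaw(deg), in move units"
    s=read_state(); R=Ro.from_euler("xyz",s["eef_rot"])
    print("t",s["time"],"at",np.round(s["eef_pos"],1),"rpy",np.round(np.degrees(s["eef_rot"]),2))
    print("shift units",np.round(R.inv().apply(np.array(p)-s["eef_pos"])/40,2),"turn",None if yaw is None else np.round((Ro.from_euler("xyz",[np.pi,0,np.radians(yaw)]).inv()*R).inv().as_rotvec()/.12,2))
E
python3 - <<'E'
from h import *
im=get_image("wrist"); c=im["color"]; cv2.imwrite("pics/w1.png",c); P=pts(im); hsv=cv2.cvtColor(c,cv2.COLOR_BGR2HSV)
m=cv2.inRange(hsv,(100,110,60),(125,255,255)).astype(bool)
v,u=np.nonzero(m); print(m.sum()); print("carrier",fit(plane(im,np.c_[u,v],12)))
to((563,-192,222),22.8); print(np.round(im["T"],2).tolist())
E
```

```text
4002
carrier (array([ 562.7, -195.8]), -67.37, array([159.7,  95.7]))
t 2.075 at [ 561.5 -196.3  222.6] rpy [-1.7999e+02  1.0000e-02  2.2640e+01]
shift units [ 0.08 -0.08  0.01] turn [-0.    0.   -0.02]
[[0.38, -0.89, -0.24, 625.98], [-0.92, -0.37, -0.1, -169.42], [0.0, 0.26, -0.96, 384.62], [0.0, 0.0, 0.0, 1.0]]
```

View pics/w1.png

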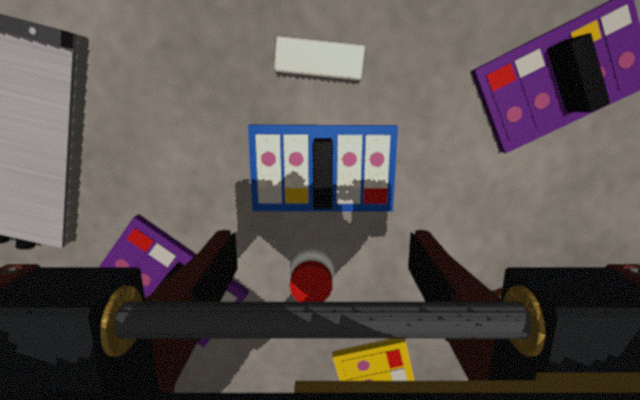

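The wrist view shows the carrier square to the gripper, with the rib at (322,172) and the cup and mailer clear of the fingers. Descending to grip.

apply_moves(motion=[[0.03,0,1,0,0,0],[0,0,1,0,0,0],[0,0,1,0,0,0],[0,0,1,0,0,0],[0,0,0.7,0,0,0],[0,0,0.35,0,0,0],[0,0,0,0,0,0],[0,0,0,0,0,0]], gripper=1)

```text
time: 3.08
eef_pos: [563.8, -195.9, 21.8]
eef_rot: [3.14, -0.001, 0.396]
ft_force: [-0.9, -0.4, -0.1]
finger_gap: 87.9
grip_force: 0.0
```

apply_moves(motion=[[0,0,0,0,0,0],[0,0,0,0,0,0],[0,0,0,0,0,0],[0,0,0,0,0,0],[0,0,0,0,0,0],[0,0,0,0,0,0],[0,0,0,0,0,0],[0,0,0,0,0,0]], gripper=-1)

```text
time: 4.08
eef_pos: [563.0, -195.4, 20.6]
eef_rot: [-3.142, 0.0, 0.397]
ft_force: [-0.6, 0.0, 0.2]
finger_gap: 20.3
grip_force: 30.0
```

apply_moves(motion=[[0,0,-0.5,0,0,0],[0,0,-1,0,0,0],[0,0,-1,0,0,0],[0,0,-1,0,0,0],[0,0,-1,0,0,0.7],[0,0,0,0,0,0.7],[0,0,0,0,0,0.65],[0,0,0,0,0,0]], gripper=-1)

```text
time: 5.08
eef_pos: [562.8, -195.3, 201.7]
eef_rot: [3.141, -0.001, 0.152]
ft_force: [0.3, -0.2, -1.4]
finger_gap: 20.0
grip_force: 30.0
```

apply_moves(motion=[[-0.1,-0.6,0,0,0,0],[-0.15,-0.9,0,0,0,0],[-0.15,-1,0,0,0,0],[-0.15,-1,0,0,0,0],[-0.15,-1,0,0,0,0],[-0.15,-1,0,0,0,0],[-0.15,-1,0,0,0,0],[-0.15,-1,0,0,0,0]])

```text
time: 6.08
eef_pos: [470.8, 96.2, 200.8]
eef_rot: [-3.141, 0.0, 0.152]
ft_force: [0.5, 0.6, -3.0]
finger_gap: 19.7
grip_force: 30.0
```

apply_moves(motion=[[-0.15,-0.9,0,0,0,0],[-0.15,-0.6,0,0,0,0],[0,0,0,0,0,0],[0,0,0,0,0,0]])

```text
time: 6.58
eef_pos: [451.2, 151.7, 200.8]
eef_rot: [3.141, 0.0, 0.152]
ft_force: [0.3, -0.6, -2.9]
finger_gap: 19.6
grip_force: 30.0
```

```bash
python3 - <<'E'
from h import *
im=get_image("wrist"); cv2.imwrite("pics/w2.png",im["color"])
np.savez("w2.npz",**im); to((450,195,200),8.6); print(np.round(read_state()["q"],2))
E
```

```text
t 6.625 at [451.5 151.4 200.7] rpy [179.99   0.     8.65]
shift units [ 0.13 -1.08  0.02] turn [0.   0.   0.01]
[ 0.3   0.24  1.97 -0.    0.94  1.72]
```

View pics/w2.png

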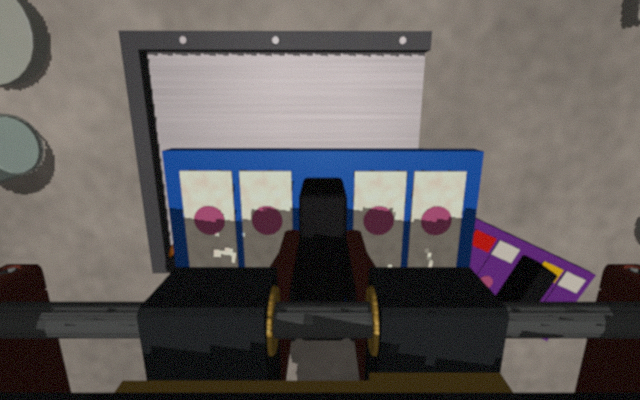

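The wrist view shows the long fence (outer edge at about row 31, columns 122–430) and the short fence (outer edge at about column 122–155). The carrier is held level below. I'll fit the outer fence edges and the carrier's front edge.

```bash
python3 - <<'E'
from h import *
im=dict(np.load("w2.npz")); c=im["color"]; g=cv2.cvtColor(c,cv2.COLOR_BGR2GRAY).astype(float); g=cv2.GaussianBlur(g,(3,3),0)
sob_v=np.gradient(g,axis=0); sob_h=np.gradient(g,axis=1)
A=[(u,20+np.argmin(sob_v[20:42,u])) for u in range(135,420,3)]
B=[(112+int(round((v-31)*.22))-12+np.argmin(sob_h[v,100+int((v-31)*.22):128+int((v-31)*.22)]),v) for v in range(45,250,3)]
def line(q):
    q=np.array(q,float)
    for _ in range(3):
        d=np.array(cv2.fitLine(q[:,:2].astype(np.float32),cv2.DIST_HUBER,0,.1,.01)).ravel()
        r=(q[:,:2]-d[2:])@np.array([-d[1],d[0]]); q=q[abs(r)<max(1.0,2*r.std())]
    return d[:2],d[2:],r.std(),len(q)
LA=line(plane(im,A,40)); LB=line(plane(im,B,40))
for n,L in(("long",LA),("short",LB)): print(n,np.degrees(np.arctan2(L[0][1],L[0][0])).round(2),L[1].round(1),L[2:])
t=np.linalg.solve(np.c_[LA[0],-LB[0]],LB[1]-LA[1]); oc=LA[1]+t[0]*LA[0]
# stage yaw: long line is the y axis
a=np.degrees(np.arctan2(LA[0][1],LA[0][0]))%180-90
R=lambda a:np.array([[np.cos(a),-np.sin(a)],[np.sin(a),np.cos(a)]])
ic=oc+R(np.radians(a))@[-15,-15]; home=oc+R(np.radians(a))@[-63,-95]
print("yaw",a,"outer corner",oc,"inner",ic,"home",home)
C=[(u,140+np.argmin(sob_v[140:158,u])) for u in range(175,472,3)]
C=[(u,v) for u,v in C]
hz=read_state()["eef_pos"][2]-20.6+12
L=line(plane(im,C,hz)); print("carrier front",np.degrees(np.arctan2(L[0][1],L[0][0]))%180-90,L[1],L[2:])
n=np.array([np.cos(np.radians(a)),np.sin(np.radians(a))]); s=read_state()
print("front ahead of tcp",(L[1]-s["eef_pos"][:2])@n, "z depth of front", np.median(pts(im)[155:165,200:450,2]), hz)
print("left/right end cols at front row", np.round([plane(im,(x,155),hz)[0] for x in (164,482)],1))
E
```

```text
long -81.55 [575.4 210.3] (np.float64(0.22858229193437307), 95)
short 8.63 [459.1 329.7] (np.float64(0.5501296852709677), 65)
yaw 8.448639 outer corner [555.4515  344.30527] inner [542.81809936 327.26420619] home [507.0928198  241.08007576]
carrier front 8.692635 [502.75742 140.09053] (np.float64(1.1016682345772855e-07), 99)
front ahead of tcp 49.07265422433168 z depth of front 192.30191022990715 192.13526709579017
left/right end cols at front row [[484.6 236.1 192.1]
 [508.5  79.4 192.1]]
```

apply_moves(motion=[[0.4,-0.5,0,0,0,0.02],[0.5,-0.6,0,0,0,0],[0.49,-0.61,0.3,0,0,0],[0,0,1,0,0,0],[0,0,1,0,0,0],[0,0,1,0,0,0],[0,0,0.45,0,0,0],[0,0,0,0,0,0]], gripper=-1)

```text
time: 7.62
eef_pos: [496.1, 226.9, 49.9]
eef_rot: [3.141, 0.002, 0.148]
ft_force: [-0.1, 0.2, -2.3]
finger_gap: 19.9
grip_force: 30.0
```

```bash
python3 - <<'E'
from h import *
im=get_image("wrist"); cv2.imwrite("pics/w3.png",im["color"]); np.savez("w3.npz",**im)
to((496,227.3,44.6),8.5); print(read_state()["ft_force"])
E
```

```text
t 7.675 at [496.9 227.4  51. ] rpy [180.    -0.     8.47]
shift units [-0.02 -0.    0.16] turn [ 0. -0. -0.]
[ 0.50799278 -0.60020098 -2.35724968]
```

View pics/w3.png

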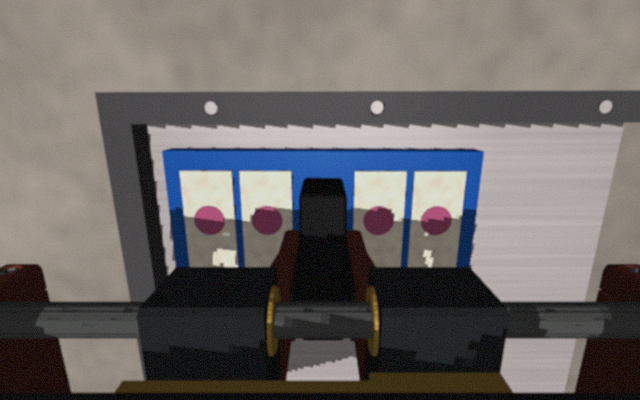

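The carrier hovers just over the stage with small gaps to both fences (left end at column 164 with the fence foot at 150; front at row 150 with the fence foot at 125). Lowering gently.

apply_moves(motion=[[0,0,0.05,0,0,0],[0,0,0.05,0,0,0],[0,0,0.04,0,0,0],[0,0,0.02,0,0,0],[0,0,0,0,0,0]], gripper=-1)

```text
time: 8.3
eef_pos: [496.5, 227.8, 44.6]
eef_rot: [-3.142, -0.0, 0.149]
ft_force: [-0.3, -0.2, 1.7]
finger_gap: 19.7
grip_force: 30.0
```

On the stage. Now sliding towards the long fence while watching the force.

apply_moves(motion=[[0.1,0,0,0,0,0],[0.08,0,0,0,0,0],[0.04,0,0,0,0,0],[0,0,0,0,0,0]], gripper=-1)

```text
time: 8.8
eef_pos: [504.3, 228.8, 44.6]
eef_rot: [3.141, 0.002, 0.148]
ft_force: [-4.2, 0.7, 6.4]
finger_gap: 19.9
grip_force: 30.0
```

apply_moves(motion=[[0.04,0,0,0,0,0],[0.02,0,0,0,0,0],[0,0,0,0,0,0]])

```text
time: 9.18
eef_pos: [506.6, 229.2, 44.6]
eef_rot: [3.141, 0.002, 0.148]
ft_force: [-5.2, -0.2, 7.2]
finger_gap: 19.8
grip_force: 30.0
```

apply_moves(motion=[[0.04,0,0,0,0,0],[0.02,0,0,0,0,0],[0,0,0,0,0,0]])

```text
time: 9.55
eef_pos: [508.8, 229.5, 44.6]
eef_rot: [3.141, 0.002, 0.148]
ft_force: [-5.2, -1.0, 6.8]
finger_gap: 20.0
grip_force: 30.0
```

apply_moves(motion=[[0.03,0,0,0,0,0],[0,0,0,0,0,0]])

```text
time: 9.8
eef_pos: [509.0, 229.4, 44.6]
eef_rot: [3.141, 0.004, 0.149]
ft_force: [-8.7, -1.4, 9.9]
finger_gap: 19.8
grip_force: 30.0
```

Contact with the long fence. Next I'll press slightly and slide towards the short fence.

apply_moves(motion=[[0.03,0,0,0,0,0],[0,-0.08,0,0,0,0],[0,-0.08,0,0,0,0],[0,-0.05,0,0,0,0],[0,0,0,0,0,0]])

```text
time: 10.42
eef_pos: [508.2, 235.3, 44.5]
eef_rot: [3.138, 0.007, 0.149]
ft_force: [-9.3, -15.3, 15.1]
finger_gap: 19.6
grip_force: 30.0
```

apply_moves(motion=[[0,-0.05,0,0,0,0],[0,-0.02,0,0,0,0],[0,0,0,0,0,0]])

```text
time: 10.8
eef_pos: [507.9, 237.9, 44.6]
eef_rot: [3.138, 0.007, 0.149]
ft_force: [-8.7, -15.9, 16.6]
finger_gap: 19.9
grip_force: 30.0
```

apply_moves(motion=[[0,-0.03,-0.015,0,0,0],[0,-0.03,0,0,0,0],[0,0,0,0,0,0]])

```text
time: 11.18
eef_pos: [507.4, 240.8, 44.6]
eef_rot: [3.138, 0.007, 0.149]
ft_force: [-7.8, -12.8, 9.4]
finger_gap: 19.8
grip_force: 30.0
```

apply_moves(motion=[[0,-0.03,0,0,0,0],[0,0,0,0,0,0]])

```text
time: 11.42
eef_pos: [507.2, 242.0, 44.6]
eef_rot: [3.138, 0.007, 0.149]
ft_force: [-6.5, -12.6, 10.1]
finger_gap: 19.7
grip_force: 30.0
```

apply_moves(motion=[[0,-0.03,0,0,0,0],[0,0,0,0,0,0]])

```text
time: 11.68
eef_pos: [507.2, 242.4, 44.6]
eef_rot: [3.137, 0.007, 0.149]
ft_force: [-5.0, -17.5, 10.9]
finger_gap: 20.1
grip_force: 30.0
```

apply_moves(motion=[[0.02,-0.03,0,0,0,0],[0,0,0,0,0,0]])

```text
time: 11.92
eef_pos: [507.2, 242.4, 44.6]
eef_rot: [3.135, 0.009, 0.149]
ft_force: [-6.8, -23.2, 13.6]
finger_gap: 19.8
grip_force: 30.0
```

Both fences are taking load. Releasing and lifting clear to look.

apply_moves(motion=[[0,0,0,0,0,0],[0,0,0,0,0,0],[0,0,0,0,0,0],[0,0,0,0,0,0]], gripper=0)

```text
time: 12.42
eef_pos: [510.7, 247.5, 44.9]
eef_rot: [-3.141, -0.0, 0.149]
ft_force: [0.6, -0.2, 0.4]
finger_gap: 43.9
grip_force: 0.0
```

apply_moves(motion=[[0,0,-0.5,0,0,0],[0,0,-1,0,0,0],[0,0,-1,0,0,0],[0,0,-1,0,0,0],[-0.8,0,-1,0,0,0],[-0.8,0,0,0,0,0],[0,0,0,0,0,0]])

```text
time: 13.3
eef_pos: [445.7, 237.6, 225.4]
eef_rot: [-3.141, -0.0, 0.149]
ft_force: [0.9, 1.1, 0.3]
finger_gap: 44.0
grip_force: 0.0
```

```bash
python3 - <<'E'
from h import *
im=get_image("wrist"); np.savez("w4.npz",**im); c=im["color"]; P=pts(im); hsv=cv2.cvtColor(c,cv2.COLOR_BGR2HSV)
cv2.imwrite("pics/w4.png",c)
m=cv2.inRange(hsv,(100,110,60),(125,255,255)).astype(bool); v,u=np.nonzero(m)
print(fit(plane(im,np.c_[u,v],36)),m.sum()); A=P[m]; G=np.c_[A[:,:2]-A[:,:2].mean(0),np.ones(len(A))]
k=np.linalg.lstsq(G,A[:,2],rcond=None)[0]; print("tilt deg",np.degrees(k[:2]),"z",k[2]); to((507,241,200),8.5)
E
```

```text
(array([507. , 242.1]), -81.45, array([160.3,  96.5])) 5444
tilt deg [-0.03435125  0.00568653] z 38.70612586475472
t 13.35 at [447.  237.9 225.2] rpy [-1.7999e+02 -5.0000e-02  8.5500e+00]
shift units [1.49 0.15 0.63] turn [-0.   -0.01  0.01]
```

View pics/w4.png

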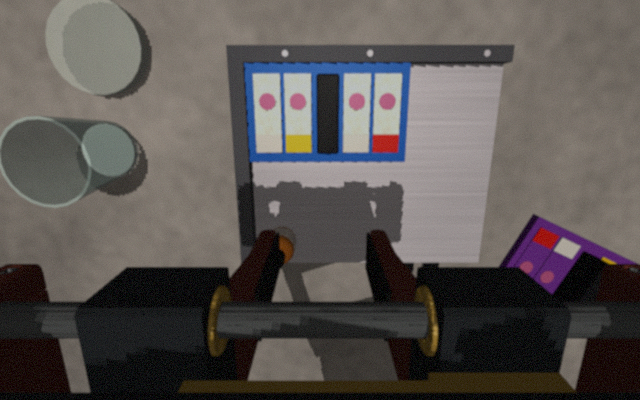

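The carrier appears seated in the corner and flat. One numeric check: carrier edges against the fences' outer edges in this same image.

```bash
python3 - <<'E'
from h import *
im=dict(np.load("w4.npz")); c=im["color"]; hsv=cv2.cvtColor(c,cv2.COLOR_BGR2HSV).astype(float); g=cv2.GaussianBlur(cv2.cvtColor(c,cv2.COLOR_BGR2GRAY),(3,3),0).astype(float)
gv=np.gradient(g,axis=0); gh=np.gradient(g,axis=1)
def sub(p,i0):  # sub-pixel peak
    i=int(np.clip(np.argmax(p),1,len(p)-2)); a,b,d=p[i-1:i+2]; q=a-2*b+d; return i0+i+(0 if q==0 else .5*(a-d)/q)
def L(q,h):
    X=plane(im,q,h)[:,:2].astype(np.float32); d=cv2.fitLine(X,cv2.DIST_HUBER,0,.01,.01).ravel(); return d
ang=lambda d:np.degrees(np.arctan2(d[1],d[0]))
lo=L([(u,sub(-gv[36:54,u],36)) for u in range(240,505,2)],40)
so=L([(sub(-gh[v,220:244],220),v) for v in range(55,220,2)],40)
# near long side / right end of carrier: blue -> plate brightening edges
cn=L([(u,sub(gv[155:170,u],155)) for u in range(255,400,2)],36)
cr=L([(sub(gh[v,400:416],400),v) for v in range(75,155,2)],36)
for n,d in zip(("long","short","near side","right end"),(lo,so,cn,cr)): print(n,ang(d).round(2))
n=np.array([-lo[1],lo[0]]); n*=np.sign(n[0]); print("outer long to near side (want 15+96=111)",(lo[2:]-cn[2:])@n)
n=np.array([-so[1],so[0]]); n*=np.sign(n[1]); print("outer short to right end (want 175)",(so[2:]-cr[2:])@n)
E
```

```text
long -81.39
short 8.76
near side -81.3
right end 8.61
outer long to near side (want 15+96=111) 110.64344
outer short to right end (want 175) 174.57635
```

```bash
python3 -c "
from h import *
print(hand_in())"
```

```text
the job is handed in; nothing more can be done
None
```

The blue carrier is home in the fence corner: both sides measured flush to within about 0.5 mm and 0.15°, lying flat and released. I handed the job in at about 13 s; the verdict wasn't shown.

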